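# Seat the power module and hold the service flap open for inspection

## Robot

A 6-joint arm with a two-finger parallel gripper is mounted at the origin on the work surface. World frame = base frame: x ahead of the robot, y to its left, z up, the work surface at z = 0. Lengths are in m, angles in rad, forces in N, time in s.
With the tool pointing down it reaches from about 0.35 to 0.85 m from the base axis. Payload 8.1 kg.
Tool frame: the origin (TCP) lies at the very end of the fingers, on their centre line; the grasp point (between the pads) lies 19 mm behind it (manip.pinch_z is the distance from the TCP to the grasp point, in m); z points along the fingers, y is the line along which they close (so a half turn about z gives the same grasp; the last joint's range is limited). The gripper opens to 93 mm and grips with 3 to 60 N. Pads are 15 mm wide; open, the fingers measure 128 mm over their backs; the gripper's body (75 mm by 188 mm) begins 65 mm behind the grasp point.
Start: joints at [1.092, 0.13, 1.488, -0, 1.523, -0.085], TCP at [0.23, 0.554, 0.219] pointing down, gripper open.
Joint ranges: [-2.96, 2.96], [-0.89, 2.26], [0.02, 2.5], [-1.34, 4.48], [0, 2.73], [-2.66, 2.66]. Speed limits (rad/s): [2.39, 2.39, 2.79, 3.14, 3.14, 3.14].

## Interface

Orientations are given as a 3x3 rotation matrix whose columns are the frame's x, y, z axes.
In Python, from rig import monitor, imaging, order, manip gives the robot as it stands.
- The arm moves only by the tool send_rows, never from a script. Its argument "targets" is one flat list of numbers, 5 for each row, row after row: the shift along the tool's x, y, z in m, then the turn about the tool's z in degrees, then the closure, from -1 (fully open) to 1 (shut). A call has 1 to 5 rows; each row shifts and turns the commanded pose from where the row before left it, along the tool's axes as they then stand; what a row does not reach is not made up. A row lasts 1/12 s, in which the tool goes at most 41.7 mm and 7.16 degrees, less where a joint would pass 70% of its speed; a pose out of reach is approached as far as the arm can. A call with a gripper value outside its range is refused whole. The fingers move at their own pace and stop on an object; "squeeze" is the grip in N (left out, the last holds). Time passes only in rows, so rows that do not move let the fingers close. It gives the time, the measured TCP pose, the force, the opening and the grip force at its end, in the units of the state.
- monitor.observe(): the state, without advancing time (a new reading comes with each control period).
- imaging.read_camera(name): name is "side" or "top" or "wrist"; returns the picture (420x560x3 uint8, red, green, blue); there is no depth.
- imaging.camera_model(name): a dict with "fx", "fy", "cx", "cy" (pixels), "k1" (the pictures are not rectified: a ray, as slopes to the right and down, at radius r is drawn at 1 + k1 r^2 times it, then the intrinsics apply), "T" (4x4, takes a point from camera to world coordinates). Camera axes: x right, y up, looking along -z (the intrinsics and any distortion apply to the point x, -y, -z); pixel columns grow to the right and rows downward; lengths in m; the calibration is good to about 2 mm. A picture is of the moment at which its call begins: read the wrist's pose just before it. camera_model takes no time and is no camera call; for the wrist camera it gives the pose at the moment of the call.
- order.sign_off(): hands the job in; it is judged then, once.
The state is a dict: "clock": time; "qpos": joint angles; "dq": joint speeds; "joint_torque": joint torques, N m; "tcp_pos": TCP position; "tcp_rot": TCP orientation; "ft_force": force on the tool from outside, world axes, zero at the start; "moment": the same for the moment, N m; "width": opening from 0.0 (shut) to 1.0 (fully open); "gripper_force": force on a finger pad.
Only numpy, scipy, OpenCV 4.12 (cv2) and the standard library are available. Lean on these libraries where they do the work, as an engineer would, in place of code of your own. Each camera call takes 0.05 s, during which the arm holds its last target. There are 200 camera calls.

## Task

The blue power module at the front of the network chassis is not fully in: with the flap still shut, push it gently home until you feel it stop against its seat, flush with the module beside it. Then lift the white service flap on top by its orange handle and hold it open at 50 degrees (within 5 degrees) so the connectors inside can be inspected: the job finishes while you are still holding it there, steady, as it falls shut if let go. Leave everything else on the bench where it is.

Things in the scene. Friction and masses are not known exactly. Their poses are not given: they have to be found in the camera images.
- chassis: the grey network chassis on the blue mat, fixed: 260 deep (its x) x 220 wide (its y) x 88 tall. Origin at the centre of its underside, on the bench; its x axis points from its front (module side, towards the robot) to its back, z up. Turned by up to 0.45 rad.
- module (a joint): the blue power module in the front of the chassis, on the chassis' -y side: how far it has slid in along the chassis' +x, in m. 0 = 40 mm short of home, 0.040 = home against its seat (a hard stop; its face is then flush with the neighbour's). It starts 12 to 30 mm short. It slides stiffly with about 4 N and stays where it is left; at the seat it goes no further.
- module_face (a point): centre of the power module's flat vertical front face (90 wide along the chassis' y, 68 tall, centre 44 above the bench), which looks to the chassis' -x and is pushed to +x. Moves with the module. When home it stands 20 mm in front of the chassis' front panel, so nothing is above it.
- neighbour_face (a point): centre of the front face of the bare-metal module of equal size beside it (chassis' +y side), fixed and already home: 100 mm from module_face across the chassis
- flap (a joint): opening angle in rad of the white service flap on top of the chassis: 0 = shut (level), opens up to 1.75; 50 degrees is 0.873. It weighs 0.29 to 0.47 kg and falls shut when let go.
- flap_handle (a point): centre of the flap's orange handle: a round bar 12 thick and 110 long, along the chassis' y, standing on two end posts with its axis 42 above the flap's underside (32 mm free under the bar). 130 above the bench when shut. It moves with the flap; being round it can turn between vertical fingers.
- flap_hinge (a point): middle of the flap's hinge line, along the chassis' y, 88 above the bench near the back of the chassis. With the flap shut the handle's bar lies 150 nearer the front and 42 higher; with the flap open by a, the bar is 150 cos a - 42 sin a in front of the hinge and 150 sin a + 42 cos a above it (mm). The flap is 168 long, 212 wide and 4 thick.
- driver: bystander: red-handled screwdriver lying beside the chassis. Leave it alone.
- spare_fan: bystander: spare steel fan unit, 120 x 80 x 42, beside the chassis; origin at its underside. Leave it alone.
- tester: bystander: yellow hand-held tester, 150 x 70 x 30; origin at its underside. Leave it alone.
- screw_tray: bystander: blue two-part screw tray, 120 x 90 x 30; origin at its underside. Leave it alone.
- cleaner: bystander: white bottle with a blue cap, 140 tall; origin at its underside. Leave it alone.
- mug: bystander: blue mug, 95 tall; origin at its underside. Leave it alone.

How it is judged:
By the outcome, as a careful person would: the job done as asked, in the order asked, and still so for the second after the job is handed in, while the arm keeps its last pose, push and grip.
It also fails if it takes over 51 s, if anything falls off the work surface, if the arm or the gripper's body presses on something with over 40 N, if the wrist force passes 120 N, or if a joint passes its speed limit or range.

## Working session

There is one attempt and no reset: what is moved stays moved. The work goes in short steps, Python scripts to look and compute and a tool call to move; the robot and the scene stay as the last step left them, time stands still between calls to the robot, and variables do not carry over. Pictures are saved under pics/ and viewed, at most 10 in all, crops included, and the job is handed in when it is done.

Besides the shell and the picture viewer there is one more tool, called after "Emit:" as name(argument=value, ...), one argument or row to a line, values as JSON. send_rows: Moves the arm, as the interface text tells. Its arguments: {"type":"object","properties":{"targets":{"type":"array"},"squeeze":{"type":"number"}},"required":["targets"]}

```bash
mkdir -p pics
python3 - <<'E'
from rig import monitor, imaging, order, manip
import cv2,numpy as np
for n in("top","side"):
    cv2.imwrite(f"pics/{n}0.png",cv2.resize(imaging.read_camera(n)[:,:,::-1],(784,588),interpolation=cv2.INTER_CUBIC))
    m=imaging.camera_model(n);print(n,m)
s=monitor.observe();print(s,manip.pinch_z)
E
```

```text
top {'fx': 457.2169326885749, 'fy': 457.2169326885749, 'cx': 273.3927249612014, 'cy': 211.56551026392214, 'k1': -0.06442972508989264, 'T': array([[-0.1072602 ,  0.97290972, -0.20479727,  0.30142084],
       [-0.99422648, -0.10433923,  0.02504079,  0.01873804],
       [ 0.00299404,  0.20630075,  0.97848405,  1.43358942],
       [ 0.        ,  0.        ,  0.        ,  1.        ]])}
side {'fx': 518.5325924933379, 'fy': 518.5325924933379, 'cx': 274.8338288299114, 'cy': 209.21848258824375, 'k1': -0.056546801063079785, 'T': array([[ 8.64623522e-01,  2.61698438e-01, -4.28882377e-01,
        -8.75794563e-04],
       [-5.02191191e-01,  4.75932739e-01, -7.22005564e-01,
        -1.00349664e+00],
       [ 1.51714358e-02,  8.39643946e-01,  5.42925291e-01,
         8.51713623e-01],
       [ 0.00000000e+00,  0.00000000e+00,  0.00000000e+00,
         1.00000000e+00]])}
{'clock': 0.1, 'qpos': array([ 1.09160906e+00,  1.31054992e-01,  1.48917036e+00,  6.10180813e-06,
        1.52299961e+00, -8.53712713e-02]), 'dq': array([-0.00025235, -0.00247441,  0.00056867,  0.00133298,  0.00074884,
        0.00049056]), 'joint_torque': array([ 1.54484391e-03, -5.61349976e+01, -4.93090439e+01,  7.70963053e-02,
        2.93363188e-02, -5.10417624e-05]), 'tcp_pos': array([0.22995392, 0.5536319 , 0.21771067]), 'tcp_rot': array([[-9.23451362e-01,  3.83714748e-01, -7.57997183e-04],
       [ 3.83715469e-01,  9.23450242e-01, -1.44565081e-03],
       [ 1.45255145e-04, -1.62584346e-03, -9.99998668e-01]]), 'ft_force': array([-0.27434405,  0.65180178,  0.35748422]), 'moment': array([ 0.00630075,  0.04718851, -0.0163134 ]), 'gripper_force': 0.0, 'width': 1.0003016190556615} 0.0188
```

View pics/top0.png

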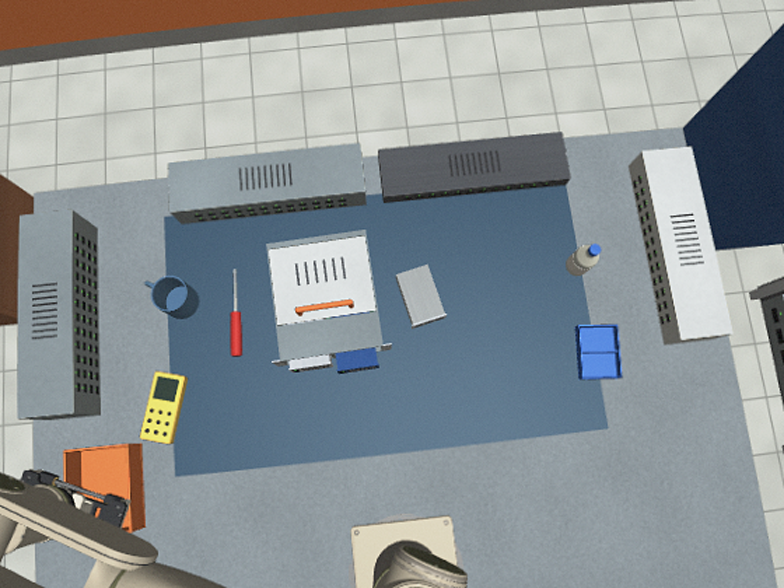

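View pics/side0.png

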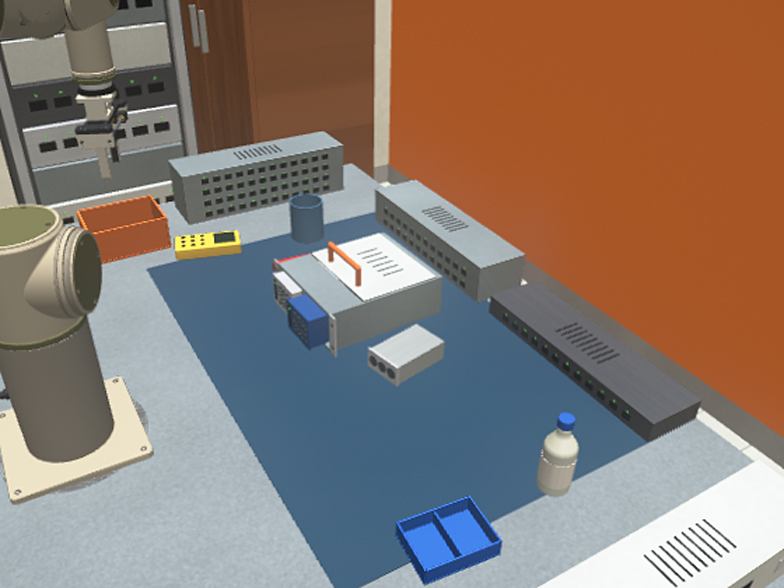

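The chassis sits at about (325,300) in the top view, with the blue module at (357,361) and the handle from (298,311) to (353,303). I'll enlarge both views to get accurate points.

Run:
```python
import cv2
from rig import imaging
t=imaging.read_camera("top")[155:275,180:290,::-1]; s=imaging.read_camera("side")[160:255,190:320,::-1]
cv2.imwrite("pics/tc.png",cv2.resize(t,None,fx=5,fy=5,interpolation=cv2.INTER_CUBIC))
cv2.imwrite("pics/sc.png",cv2.resize(s,None,fx=6,fy=6,interpolation=cv2.INTER_CUBIC))
```

```text
(no output)
```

View pics/tc.png

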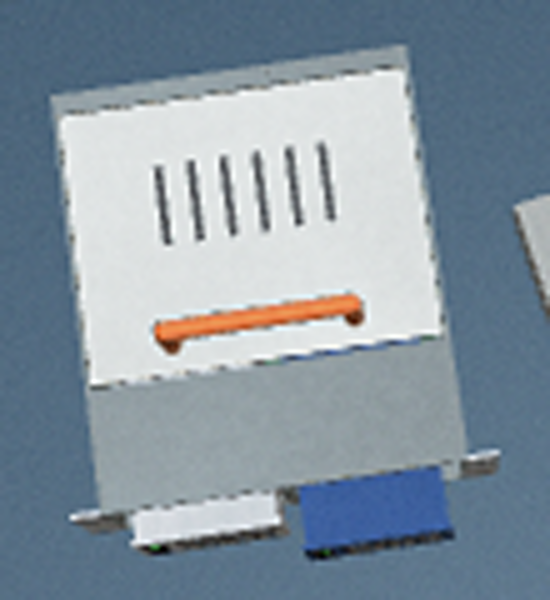

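View pics/sc.png

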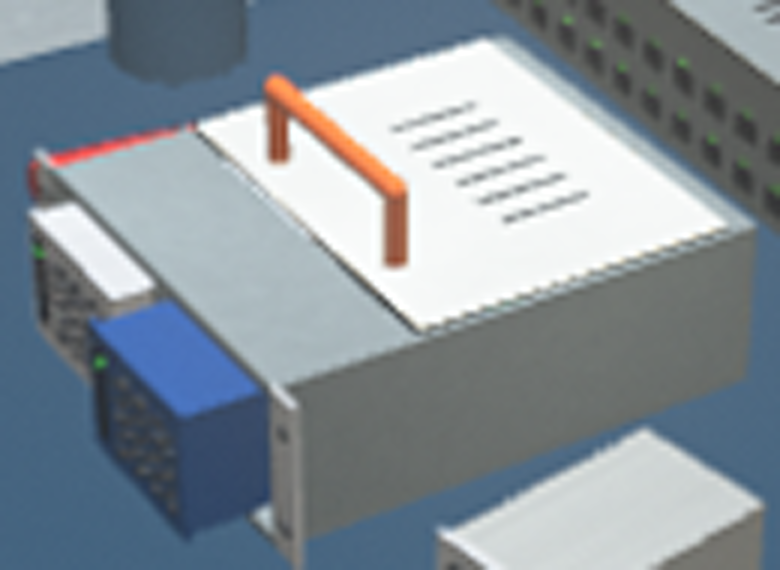

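Top crop: handle (155,332)–(362,305), blue face top edge (306,548)–(452,530), neighbour's top edge (137,543)–(283,522). Side crop: handle (270,82)–(400,190), blue face corners (90,322), (183,416) and (190,540). Next is a fit of the chassis pose, hinge and slide to these points.

```bash
cat > h.py <<'E'
import numpy as np
from scipy.optimize import least_squares
def proj(m,P):
    q=(np.c_[P,np.ones(len(P))]@np.linalg.inv(m["T"]).T)[:,:3]
    s=np.c_[q[:,0]/-q[:,2],-q[:,1]/-q[:,2]]; s*=1+m["k1"]*(s**2).sum(1,keepdims=True)
    return s*[m["fx"],m["fy"]]+[m["cx"],m["cy"]]
def world(p,L):
    c,s=np.cos(p[2]),np.sin(p[2]); L=np.asarray(L,float)
    return np.c_[p[0]+c*L[:,0]-s*L[:,1],p[1]+s*L[:,0]+c*L[:,1],L[:,2]]
E
python3 - <<'E'
from h import *
from rig import imaging
# (crop px, local(p)) ; p=x,y,yaw,hx,short
T=[((50,97),lambda p:(.13,.11,.088)),((407,45),lambda p:(.13,-.11,.088)),
((60,115),lambda p:(p[3],.106,.092)),((405,68),lambda p:(p[3],-.106,.092)),
((92,387),lambda p:(p[3]-.168,.106,.09)),((443,335),lambda p:(p[3]-.168,-.106,.09)),
((155,332),lambda p:(p[3]-.15,.055,.13)),((362,305),lambda p:(p[3]-.15,-.055,.13)),
((306,548),lambda p:(-.15-p[4],-.005,.078)),((452,530),lambda p:(-.15-p[4],-.095,.078)),
((137,543),lambda p:(-.15,.095,.078)),((283,522),lambda p:(-.15,.005,.078))]
S=[((270,82),lambda p:(p[3]-.15,.055,.134)),((400,190),lambda p:(p[3]-.15,-.055,.134)),
((755,228),lambda p:(.13,-.11,.088)),((418,330),lambda p:(p[3]-.168,-.106,.09)),
((90,322),lambda p:(-.15-p[4],-.005,.078)),((183,416),lambda p:(-.15-p[4],-.095,.078)),((190,540),lambda p:(-.15-p[4],-.095,.01)),
((30,212),lambda p:(-.15,.095,.078)),((113,300),lambda p:(-.15,.005,.078))]
mt,ms=imaging.camera_model("top"),imaging.camera_model("side")
zt=(np.array([a for a,_ in T])+.5)/5-.5+[180,155]; zs=(np.array([a for a,_ in S])+.5)/6-.5+[190,160]
def r(p):
    return np.r_[proj(mt,world(p,[f(p) for _,f in T]))-zt, proj(ms,world(p,[f(p) for _,f in S]))-zs]
o=least_squares(lambda p:r(p).ravel(),[.55,.05,.1,.1,.02],loss="soft_l1")
p=o.x;print(p.round(4));print(r(p).round(1).tolist())
print("face",world(p,[(-.15-p[4],-.05,.044)]),"home",world(p,[(-.15,-.05,.044)]),"handle",world(p,[(p[3]-.15,0,.13)]))
E
```

```text
[0.6016 0.1114 0.0386 0.115  0.017 ]
[[0.3, 0.0], [-0.1, 0.4], [-0.1, 0.6], [-0.3, 0.2], [-0.3, 0.1], [-0.1, 0.4], [1.6, 0.3], [-2.2, 0.3], [-0.9, 0.8], [-0.0, 0.0], [-1.3, 1.0], [-0.4, 0.8], [2.0, 0.3], [0.1, -0.7], [1.4, 0.2], [1.1, 0.5], [0.5, -0.2], [0.3, 0.5], [0.2, 0.8], [0.5, 0.0], [0.7, 0.0]]
face [[0.43667187 0.05497805 0.044     ]] home [[0.4536837  0.05563521 0.044     ]] handle [[0.56664458 0.11003614 0.13      ]]
```

Residuals are small. The face is at (0.437, 0.055), 17 mm short of home, chassis yaw is 0.039 rad, and the handle is at (0.567, 0.110). I'll close the gripper and align the tool first.

Emit:
send_rows(
  targets=[0,0,0,-5,1,0,0,0,-5,1,0,0,0,-5,1,0,0,0,-5,1,0,0,0,-4.8,1],
  squeeze=15,
)

```text
clock: 0.62
tcp_pos: [0.2301, 0.5539, 0.2183]
tcp_rot: [[-0.999, -0.043, -0.0], [-0.043, 0.999, -0.001], [0.0, -0.001, -1.0]]
ft_force: [-0.9, 0.2, -0.1]
width: 0.69
gripper_force: 0.0
```

Emit:
send_rows(
  targets=[-0.01,-0.04,0,0,1,-0.01,-0.04,0,0,1,-0.01,-0.04,0,0,1,-0.01,-0.04,0,0,1,-0.01,-0.04,0,0,1],
)

```text
clock: 1.03
tcp_pos: [0.2879, 0.3544, 0.2182]
tcp_rot: [[-0.999, -0.04, -0.0], [-0.04, 0.999, -0.0], [0.0, -0.0, -1.0]]
ft_force: [1.1, 0.9, -0.4]
width: 0.334
gripper_force: 0.0
```

Emit:
send_rows(
  targets=[-0.01,-0.04,0,0,1,-0.01,-0.04,0,0,1,-0.01,-0.04,0,0,1,-0.01,-0.04,0,0,1,-0.01,-0.04,0,0,1],
)

```text
clock: 1.45
tcp_pos: [0.3457, 0.1565, 0.2187]
tcp_rot: [[-0.999, -0.04, 0.001], [-0.04, 0.999, 0.0], [-0.001, 0.0, -1.0]]
ft_force: [0.6, -0.2, -0.6]
width: 0.009
gripper_force: 0.0
```

Emit:
send_rows(
  targets=[-0.01,-0.035,0,0,1,-0.01,-0.035,0,0,1,-0.01,-0.035,0.03,0,1,0,0,0.035,0,1,0,0,0.035,0,1],
)

```text
clock: 1.87
tcp_pos: [0.3798, 0.0566, 0.122]
tcp_rot: [[-0.999, -0.034, 0.003], [-0.034, 0.999, -0.0], [-0.003, -0.0, -1.0]]
ft_force: [0.5, 1.6, -1.0]
width: 0.004
gripper_force: 0.0
```

Emit:
send_rows(
  targets=[0,0,0.035,0,1,0,0,0.03,0,1,0,0,0.015,0,1,0,0,0,0,1,0,0,0,0,1],
)

```text
clock: 2.28
tcp_pos: [0.3776, 0.0586, 0.0417]
tcp_rot: [[-0.999, -0.039, -0.002], [-0.039, 0.999, -0.0], [0.002, 0.0, -1.0]]
ft_force: [-0.5, -1.1, 0.1]
width: 0.009
gripper_force: 0.0
```

Emit:
send_rows(
  targets=[-0.015,-0.003,0,0,1,-0.015,0,0,0,1,-0.01,0,0,0,1,0,0,0,0,1,0,0,0,0,1],
)

```text
clock: 2.7
tcp_pos: [0.4199, 0.0572, 0.0438]
tcp_rot: [[-0.999, -0.039, 0.002], [-0.039, 0.999, -0.0], [-0.002, -0.0, -1.0]]
ft_force: [0.5, -0.1, 0.5]
width: 0.005
gripper_force: 0.0
```

Emit:
send_rows(
  targets=[-0.003,0,0,0,1,-0.003,0,0,0,1,-0.003,0,0,0,1,-0.003,0,0,0,1,0,0,0,0,1],
)

```text
clock: 3.12
tcp_pos: [0.4306, 0.0577, 0.0421]
tcp_rot: [[-0.999, -0.039, -0.0], [-0.039, 0.999, 0.0], [0.0, 0.0, -1.0]]
ft_force: [-0.2, 0.4, 1.2]
width: 0.007
gripper_force: 0.3
```

Emit:
send_rows(
  targets=[-0.002,0,0,0,1,-0.002,0,0,0,1,-0.002,0,0,0,1,0,0,0,0,1],
)

```text
clock: 3.45
tcp_pos: [0.4366, 0.0579, 0.0419]
tcp_rot: [[-0.999, -0.039, -0.0], [-0.039, 0.999, 0.0], [0.0, 0.0, -1.0]]
ft_force: [-1.4, 0.7, 0.0]
width: 0.005
gripper_force: 1.1
```

Emit:
send_rows(
  targets=[-0.002,0,0,0,1,-0.002,0,0,0,1,-0.001,0,0,0,1,0,0,0,0,1],
)

```text
clock: 3.78
tcp_pos: [0.4416, 0.0581, 0.0419]
tcp_rot: [[-0.999, -0.039, -0.0], [-0.039, 0.999, 0.0], [0.0, 0.0, -1.0]]
ft_force: [-2.8, -0.1, -1.6]
width: 0.002
gripper_force: 1.2
```

Emit:
send_rows(
  targets=[-0.001,0,0,0,1,-0.001,0,0,0,1],
)

```text
clock: 3.95
tcp_pos: [0.4433, 0.0581, 0.0419]
tcp_rot: [[-0.999, -0.039, -0.001], [-0.039, 0.999, 0.0], [0.001, 0.0, -1.0]]
ft_force: [-4.0, 0.8, -2.1]
width: 0.0
gripper_force: 2.0
```

Emit:
send_rows(
  targets=[-0.001,0,0,0,1,-0.001,0,0,0,1],
)

```text
clock: 4.12
tcp_pos: [0.4454, 0.0582, 0.0419]
tcp_rot: [[-0.999, -0.039, -0.001], [-0.039, 0.999, 0.0], [0.001, 0.0, -1.0]]
ft_force: [-4.6, 1.5, -2.4]
width: 0.002
gripper_force: 2.0
```

Emit:
send_rows(
  targets=[-0.001,0,0,0,1],
)

```text
clock: 4.2
tcp_pos: [0.4457, 0.0583, 0.0419]
tcp_rot: [[-0.999, -0.039, -0.002], [-0.039, 0.999, 0.0], [0.002, 0.0, -1.0]]
ft_force: [-13.3, 0.4, 6.5]
width: 0.004
gripper_force: 6.6
```

Emit:
send_rows(
  targets=[0,0,0,0,1,0,0,0,0,1],
)

```text
clock: 4.37
tcp_pos: [0.4457, 0.0583, 0.0419]
tcp_rot: [[-0.999, -0.039, -0.002], [-0.039, 0.999, -0.0], [0.002, 0.0, -1.0]]
ft_force: [-9.0, 0.9, 1.8]
width: 0.004
gripper_force: 4.3
```

Emit:
send_rows(
  targets=[-0.0005,0,0,0,1,0,0,0,0,1],
)

```text
clock: 4.53
tcp_pos: [0.4456, 0.0583, 0.0419]
tcp_rot: [[-0.999, -0.039, -0.003], [-0.039, 0.999, -0.0], [0.003, 0.0, -1.0]]
ft_force: [-12.4, -0.0, 5.8]
width: 0.005
gripper_force: 6.0
```

The tool has stopped at x=0.4456 with force rising past 12 N, which matches the predicted home position. Next I back off, rise, open the gripper and turn 90°.

Emit:
send_rows(
  targets=[0.015,0,0,0,1,0.02,0,0,0,1,0,0,-0.04,0,1,0,0,-0.04,0,1,0,0,-0.04,0,1],
)

```text
clock: 4.95
tcp_pos: [0.4118, 0.0568, 0.1635]
tcp_rot: [[-0.999, -0.039, 0.001], [-0.039, 0.999, -0.0], [-0.001, -0.0, -1.0]]
ft_force: [2.3, -0.4, 0.4]
width: 0.003
gripper_force: 0.0
```

Emit:
send_rows(
  targets=[0,0,-0.04,7,-1,0,0,-0.04,7,-1,0,0,0,7,-1,0,0,0,7,-1,0,0,0,7,-1],
)

```text
clock: 5.37
tcp_pos: [0.414, 0.0568, 0.2445]
tcp_rot: [[-0.837, 0.546, 0.006], [0.546, 0.837, -0.0], [-0.005, 0.003, -1.0]]
ft_force: [-1.0, 0.2, -0.2]
width: 0.315
gripper_force: 0.0
```

Emit:
send_rows(
  targets=[0,0,0,7,-1,0,0,0,7,-1,0,0,0,7,-1,0,0,0,7,-1,0,0,0,7,-1],
)

```text
clock: 5.78
tcp_pos: [0.4133, 0.0567, 0.2432]
tcp_rot: [[-0.373, 0.928, 0.003], [0.928, 0.373, -0.0], [-0.001, 0.003, -1.0]]
ft_force: [0.5, 0.3, -0.7]
width: 0.673
gripper_force: 0.0
```

Emit:
send_rows(
  targets=[0,0,0,7,-1,0,0,0,7,-1,0,0,0,6,-1,0,0,0,0,-1],
)

```text
clock: 6.12
tcp_pos: [0.4132, 0.0568, 0.2431]
tcp_rot: [[-0.034, 0.999, 0.003], [0.999, 0.034, -0.0], [-0.0, 0.003, -1.0]]
ft_force: [0.0, -0.8, 0.7]
width: 0.961
gripper_force: 0.0
```

Run:
```python
from rig import monitor, imaging
import cv2,numpy as np
from h import *
m=imaging.camera_model("wrist");cv2.imwrite("pics/w1.png",imaging.read_camera("wrist")[:,:,::-1])
p=[.6016,.1114,.0386,.115]
print(proj(m,world(p,[(-.035,.055,.13),(-.035,-.055,.13),(-.15,-.005,.078),(-.15,-.095,.078),(-.15,.005,.078),(-.15,.095,.078)])).round())
s=cv2.cvtColor(imaging.read_camera("top"),cv2.COLOR_RGB2BGR)[155:275,180:290]
cv2.imwrite("pics/t2.png",cv2.resize(s,None,fx=5,fy=5,interpolation=cv2.INTER_CUBIC))
o=monitor.observe();print(o["qpos"].round(3),o["tcp_pos"])
```

```text
[[460.  88.]
 [444. 212.]
 [317. 152.]
 [315. 234.]
 [317. 142.]
 [319.  47.]]
[ 0.014 -0.397  1.926 -0.     1.611 -0.029] [0.41284204 0.05680503 0.24283394]
```

View pics/w1.png

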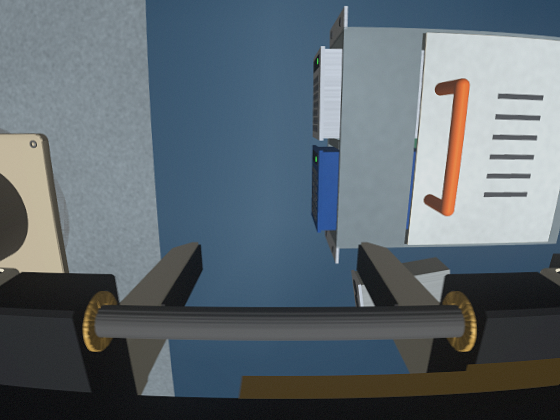

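View pics/t2.png

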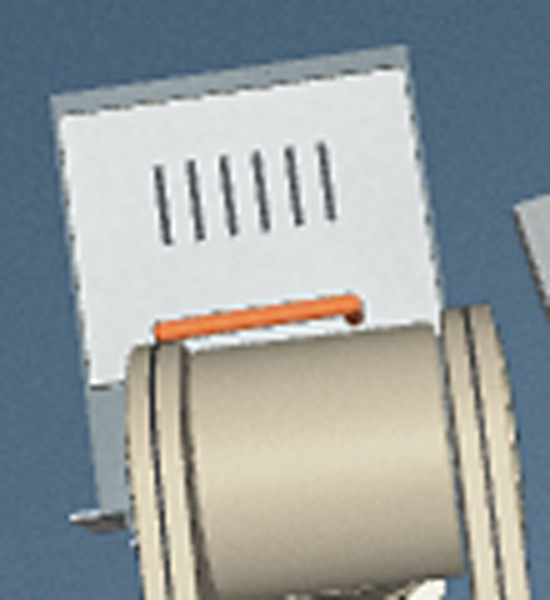

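The wrist view shows the blue face edge at column 313 and the neighbour's at 314, so they are flush. The handle runs (462,83)–(447,212), as predicted. I move over it and descend.

Emit:
send_rows(
  targets=[0.012,0.039,0,0,-1,0.012,0.039,0,0,-1,0.012,0.039,0,0,-1,0.011,0.038,0,0,-1,0,0,0,0,-1],
)

```text
clock: 6.63
tcp_pos: [0.5691, 0.1114, 0.2372]
tcp_rot: [[-0.043, 0.999, -0.005], [0.999, 0.043, -0.0], [0.0, -0.005, -1.0]]
ft_force: [1.1, -0.1, -2.0]
width: 0.999
gripper_force: 0.0
```

Emit:
send_rows(
  targets=[0,0,0.035,0,-1,0,0,0.035,0,-1,0,0,0.03,0,-1,0,0,0.015,0,-1,0,0,0,0,-1],
)

```text
clock: 7.05
tcp_pos: [0.562, 0.1095, 0.1222]
tcp_rot: [[-0.042, 0.999, -0.007], [0.999, 0.042, -0.001], [-0.001, -0.007, -1.0]]
ft_force: [-0.2, 0.0, -0.5]
width: 1.002
gripper_force: 0.0
```

Emit:
send_rows(
  targets=[0,0.004,0.01,0,-1,0,0,0,0,-1,0,0,0,0,-1],
)

```text
clock: 7.3
tcp_pos: [0.5702, 0.1101, 0.1185]
tcp_rot: [[-0.04, 0.999, 0.002], [0.999, 0.04, 0.0], [0.0, 0.002, -1.0]]
ft_force: [0.1, 0.1, 1.3]
width: 0.995
gripper_force: 0.0
```

Run:
```python
from rig import monitor, imaging
import cv2
cv2.imwrite("pics/w2.png",imaging.read_camera("wrist")[:,:,::-1]);print(monitor.observe()["tcp_pos"])
```

```text
[0.5703291  0.11011185 0.11885068]
```

View pics/w2.png

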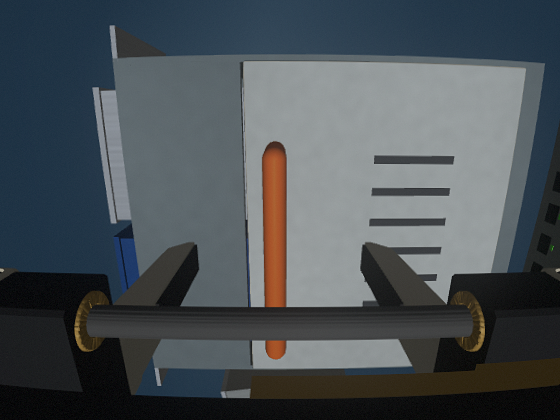

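The bar is at column 275, between fingertips centred at about 279, so it is within a few mm. I lower 7 mm, shift −3 mm and close.

Emit:
send_rows(
  targets=[0,-0.003,0.007,0,-1,0,0,0,0,1,0,0,0,0,1,0,0,0,0,1,0,0,0,0,1],
  squeeze=15,
)

```text
clock: 7.77
tcp_pos: [0.5662, 0.11, 0.1104]
tcp_rot: [[-0.039, 0.999, 0.0], [0.999, 0.039, -0.0], [-0.0, 0.0, -1.0]]
ft_force: [0.0, -0.2, 0.3]
width: 0.766
gripper_force: 0.0
```

Emit:
send_rows(
  targets=[0,0,0,0,1,0,0,0,0,1,0,0,0,0,1,0,0,0,0,1,0,0,0,0,1],
)

```text
clock: 8.18
tcp_pos: [0.5661, 0.1099, 0.1101]
tcp_rot: [[-0.039, 0.999, -0.0], [0.999, 0.039, 0.0], [0.0, -0.0, -1.0]]
ft_force: [-0.1, 0.4, 0.1]
width: 0.405
gripper_force: 0.0
```

Emit:
send_rows(
  targets=[0,0,0,0,1,0,0,0,0,1,0,0,0,0,1,0,0,0,0,1,0,0,0,0,1],
)

```text
clock: 8.6
tcp_pos: [0.5679, 0.11, 0.1105]
tcp_rot: [[-0.039, 0.999, 0.004], [0.999, 0.039, 0.0], [0.0, 0.004, -1.0]]
ft_force: [7.9, 0.3, -5.4]
width: 0.124
gripper_force: 15.0
```

The bar is gripped (11.5 mm at 15 N). Now I lift along the hinge arc in 2.5° rows.

Emit:
send_rows(
  targets=[0,0.003,-0.0065,0,1,0,0.0022,-0.0064,0,1,0,0.0026,-0.0063,0,1,0,0.0028,-0.0062,0,1,0,0,0,0,1],
  squeeze=20,
)

```text
clock: 9.02
tcp_pos: [0.5774, 0.1104, 0.1367]
tcp_rot: [[-0.039, 0.999, 0.001], [0.999, 0.039, 0.0], [0.0, 0.001, -1.0]]
ft_force: [0.5, 0.8, -3.5]
width: 0.121
gripper_force: 20.0
```

Emit:
send_rows(
  targets=[0,0.0031,-0.0061,0,1,0,0.0033,-0.0059,0,1,0,0.0036,-0.0058,0,1,0,0.0038,-0.0056,0,1,0,0,0,0,1],
)

```text
clock: 9.43
tcp_pos: [0.5911, 0.111, 0.1607]
tcp_rot: [[-0.039, 0.999, 0.001], [0.999, 0.039, 0.0], [0.0, 0.001, -1.0]]
ft_force: [-6.4, -0.0, -0.2]
width: 0.121
gripper_force: 20.0
```

Emit:
send_rows(
  targets=[0,0.0041,-0.0054,0,1,0,0.0043,-0.0053,0,1,0,0.0045,-0.0051,0,1,0,0.0048,-0.0048,0,1,0,0,0,0,1],
)

```text
clock: 9.85
tcp_pos: [0.608, 0.1117, 0.1815]
tcp_rot: [[-0.039, 0.999, -0.001], [0.999, 0.039, 0.0], [0.0, -0.001, -1.0]]
ft_force: [-10.6, -0.5, 6.0]
width: 0.122
gripper_force: 20.0
```

Emit:
send_rows(
  targets=[0,0.005,-0.0047,0,1,0,0.0051,-0.0044,0,1,0,0.0053,-0.0042,0,1,0,0.0056,-0.0039,0,1,0,0,0,0,1],
)

```text
clock: 10.27
tcp_pos: [0.6297, 0.1125, 0.1995]
tcp_rot: [[-0.039, 0.999, 0.001], [0.999, 0.039, 0.0], [0.0, 0.001, -1.0]]
ft_force: [-9.0, -0.5, 9.6]
width: 0.12
gripper_force: 20.0
```

Emit:
send_rows(
  targets=[0,0.0057,-0.0037,0,1,0,0.0058,-0.0035,0,1,0,0.006,-0.0032,0,1,0,0.0061,-0.0029,0,1,0,0,0,0,1],
)

```text
clock: 10.68
tcp_pos: [0.6538, 0.1136, 0.212]
tcp_rot: [[-0.039, 0.999, 0.002], [0.999, 0.039, 0.0], [0.0, 0.002, -1.0]]
ft_force: [-3.9, 0.6, 8.0]
width: 0.122
gripper_force: 20.0
```

Run:
```python
from rig import monitor, imaging
import cv2
cv2.imwrite("pics/s3.png",cv2.resize(imaging.read_camera("side")[110:260,170:340,::-1],None,fx=4,fy=4,interpolation=cv2.INTER_CUBIC))
o=monitor.observe();print(o["tcp_pos"],o["ft_force"],o["width"],o["dq"].round(3))
```

```text
[0.65337284 0.11350862 0.21176211] [-4.73230231 -1.12937724  7.46667347] 0.1202988140735186 [ 0.003 -0.01   0.015 -0.001 -0.001 -0.   ]
```

View pics/s3.png

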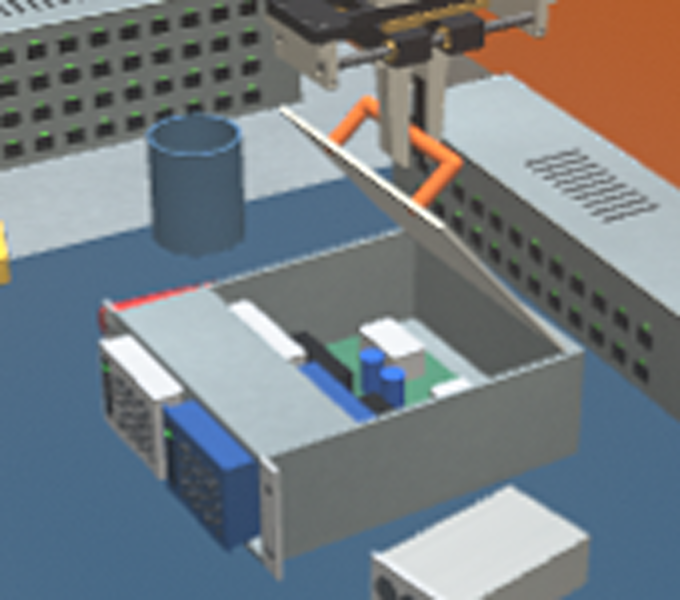

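The flap is open with the bar held, and the blue and neighbour front edges are collinear: (102,340)–(160,400), then (165,410)–(228,470). I'll check the angle from these pixels.

Run:
```python
from h import *
from rig import imaging, monitor
z=(np.array([(455,160),(283,108),(440,225)])+.5)/4-.5+[170,110]
p=[.6016,.1114,.0386];m=imaging.camera_model("side")
def pts(a,hx=.1155):
    f=lambda u,v,y:(hx-(u*np.cos(a)-v*np.sin(a)),y,.088+u*np.sin(a)+v*np.cos(a))
    return [f(.15,.042,-.055),f(.168,.002,.106),f(.168,.002,-.106)]
r=lambda a:proj(m,world(p,pts(a[0])))-z
o=least_squares(lambda a:r(a).ravel(),[.8]);print(np.degrees(o.x),r(o.x).round(1).tolist())
t=monitor.observe()["tcp_pos"];c=np.cos(.0386);s=np.sin(.0386)
L=(t[0]-p[0])*c+(t[1]-p[1])*s; print(np.degrees(np.arctan2(t[2]+.0188-.088,.1155-L)-np.arctan2(42,150)))
```

```text
[50.0401455] [[0.6, 1.6], [0.5, 0.1], [1.4, 0.9]]
50.28681577786485
```

Emit:
send_rows(
  targets=[0,0,0,0,1,0,0,0,0,1,0,0,0,0,1,0,0,0,0,1,0,0,0,0,1],
)

```text
clock: 11.15
tcp_pos: [0.6528, 0.1135, 0.2115]
tcp_rot: [[-0.039, 0.999, 0.001], [0.999, 0.039, 0.0], [0.0, 0.001, -1.0]]
ft_force: [-5.2, -0.6, 6.1]
width: 0.12
gripper_force: 20.0
```

Both estimates agree (50.0° and 50.3°), and the hold is steady, so I'm handing in.

```bash
python3 -c "
from rig import order; print(order.sign_off())"
```

```text
the job is handed in; nothing more can be done
None
```

The power module is pushed home, flush with its neighbour, and the flap was being held steady at about 50° when I handed the job in at about 11 s, with nothing else on the bench touched.

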